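# Check a brush box corner with an assembly square

### The arm

A 7-joint arm with a two-finger parallel gripper is mounted at the origin on the work surface. World frame = base frame: x ahead of the robot, y to its left, z up, the work surface at z = 0. Lengths are in m, angles in degrees, forces in N, time in s.
With the tool pointing down it reaches from about 0.4 to 0.925 m from the base axis. Payload 5.6 kg.
Tool frame: the origin (TCP) lies between the finger pads; the fingertips stand 19 mm ahead of it and the grasp point (between the pads) is the TCP (manip.tips_ahead is the distance from the TCP to the fingertips, in m); z points along the fingers, y is the line along which they close (so a half turn about z gives the same grasp; the last joint's range is limited). The gripper opens to 85 mm and grips with 20 to 120 N. Pads are 22 mm wide; open, the fingers measure 114 mm over their backs; the gripper's body (76 mm by 85 mm) begins 54 mm behind the grasp point. The pads swing forward as they close: fully open they stand 13 mm farther back than shut.
Start: joints at [60.562, 26.786, -0.665, 91.828, 0.344, 61.387, -3.226], TCP at [0.295, -0.579, 0.25] pointing down, gripper open.
Joint ranges: [-144.91, 144.91], [-17.63, 115.5], [-89.93, 88.59], [15.96, 139.68], [-74.01, 254.01], [8.47, 105.57], [-167.45, 167.45]. Speed limits (degrees/s): [147.25, 147.25, 180, 180, 180, 180, 180].

### API

Orientations are given as a 3x3 rotation matrix whose columns are the frame's x, y, z axes.
In Python, from bench import manip gives the robot as it stands. The module is installed in compiled form; this text tells all that it offers.
- The arm moves only by the tool play_rows, never from a script. Its argument "deltas" is a list of rows, each an object of numbers: "hand": the opening, from -1 (shut) to 1 (fully open), so that 0 is half open; "dx", "dy", "dz": the shift along the tool's x, y, z scaled (see below); "ax", "ay", "az": the turn, a rotation vector about the tool's x, y, z scaled (see below). A call has 1 to 10 rows; each row is the pose to reach, as a shift and turn from the pose commanded when the call began, along the tool's axes at that moment; what a row does not reach only later rows make up. The controller multiplies each number of a shift by 30 cm and each number of a turn by 45 degrees. A row lasts 1/8 s, in which the tool goes at most 62.5 mm and 10.7 degrees, less where a joint would pass 70% of its speed; a pose out of reach is approached as far as the arm can. A call with a number of a shift or a turn outside -1 to 1 is refused whole. A call with a gripper value outside its range is refused whole. The fingers move at their own pace and stop on an object; "grip_force" is the grip in N (left out, the last holds). Time passes only in rows, so rows that repeat a pose let the fingers close. It gives the time, the measured TCP pose, the force, the opening and the grip force at its end, in the units of the state.
- manip.observe(): the state, without advancing time (a new reading comes with each control period).
- manip.camera(name): name is "side" or "top" or "wrist"; returns the picture (420x560x3 uint8, blue, green, red); there is no depth.
- manip.calibration(name): a dict with "fx", "fy", "cx", "cy" (pixels), "k1" (the pictures are not rectified: a ray, as slopes to the right and down, at radius r is drawn at 1 + k1 r^2 times it, then the intrinsics apply), "R" (3x3) and "t" (3): a world point X has camera coordinates R X + t. Camera axes: x right, y down, z forward; pixel columns grow to the right and rows downward; lengths in m; the calibration is good to about 2 mm. A picture is of the moment at which its call begins: read the wrist's pose just before it. calibration takes no time and is no camera call; for the wrist camera it gives the pose at the moment of the call.
- manip.job_done(): hands the job in; it is judged then, once.
The state is a dict: "time_s": time; "joints": joint angles; "joint_velocities": joint speeds; "tau": joint torques, N m; "ee_pos": TCP position; "tool_rot": TCP orientation; "force": force on the tool from outside, world axes, zero at the start; "moment": the same for the moment, N m; "grip_width": opening from 0.0 (shut) to 1.0 (fully open); "gripper_force": force on a finger pad.
Only numpy, scipy, OpenCV 4.12 (cv2) and the standard library are available. Lean on these libraries where they do the work, as an engineer would, in place of code of your own. Each camera call takes 0.05 s, during which the arm holds its last target. There are 200 camera calls.

### The job

Pick up the assembly square by its wooden grip and check the inside corner of the half-built brush box: hold the square upright and low in the corner, turned true to the boards, and press its two outer leg faces flush against the end board and the side board at the same time, firmly enough to feel both (about 5 N each, always under 18 N), for a good two seconds. Then stand the square back near the middle of the cork mat and let go; do not disturb the other things on the bench.

Things in the scene. Friction and masses are not known exactly. Their poses are not given: they have to be found in the camera images.
- square: Assembly square, loose, about 0.3 kg: two grey aluminium legs in an L seen from above, joined by a flat plate (70 x 70 mm, 8 mm thick, centred on the origin), with an upright wooden grip. Origin: underside of the plate, below the grip's middle; z up. The L's open outer corner points along +x+y. It starts standing on the mat, turned up to 0.5 rad from the mat.
- square_grip (a point): In the square's wooden grip, on its axis, 70 mm above the square's origin (same axes). The grip reaches from 8 to 88 mm height, 22 mm thick along the square's +x+y diagonal and 46 mm wide across it: close the fingers along that diagonal; here they are above legs and boards.
- leg_x (a point): Middle of the outer face (normal +x, at x = +45 mm) of the square's leg that runs along its y. The leg is 10 mm thick, 95 mm long (y from -60 to +35 mm, so the outer corner is open) and lies 4 to 32 mm above the underside.
- leg_y (a point): Middle of the outer face (normal +y, at y = +45 mm) of the square's other leg, which runs along its x (from -60 to +35 mm); same thickness and heights.
- box: Half-built wooden brush box, fixed to the bench: 200 x 200 x 10 mm dark-wood base with two 12 mm light-wood boards standing to 52 mm above the bench, on its +x and +y sides. Origin: centre of the base's underside; z up. The inside corner is the +x+y one. In it the square's x and y axes lie along the box's. The boards do not give when pressed.
- end_face (a point): Nominal inner face of the end board: the plane x = +85 mm of the box (normal -x), 30 mm up. Dry-fitted in a loose groove, the real board stands parallel to it but up to 6 mm farther in or out along x; the measured pose does not show this.
- side_face (a point): Nominal inner face of the side board: the plane y = +85 mm of the box (normal -y), 30 mm up. As with the end board, the real face is parallel but up to 6 mm farther in or out along y, not measured.
- mat: Cork mat on the bench where the square stands, 150 x 150 x 4 mm, fixed. Origin: centre of its underside; the top is at z = 4 mm.
- spool: Bystander: copper spool, 64 mm across, 55 mm high; origin at the centre of its underside.
- brush_head: Bystander: round wooden brush head, 72 mm across, 22 mm high; origin at the centre of its underside.
- brush: Bystander: hand brush lying on the bench, about 200 mm long; origin at the underside.
- dish: Bystander: white open plastic dish, 160 x 220 x 45 mm; origin at the centre of its underside.
Mind the look-alikes: they are no part of the job. Of the things that look like the mat, take the one that is farthest from the robot's base at the start.

How it is judged (in metres and radians):
On the way, in this order (a step that is already met when the one before it is completed fails the run):
1. the square is lifted off the mat in the gripper (z of square in the frame of mat above 0.02 m and contact force between the fingers and square above 1 N), for 0.2 s.
2. the held square, upright, within 15 mm of the base and 1.3 degrees of the box's axes in the inside corner, presses each board with over 2 N at once for 1.5 s (contact force between each of square_c0, square_c1 and box above 2 N and angle between the x axis of square and the x axis of box, either way round below 0.022 rad and angle between square's own z axis and vertical below 0.05 rad and z of square in the frame of box between 0.005 and 0.025 m and x of square in the frame of box between 0.03 and 0.05 m and y of square in the frame of box between 0.03 and 0.05 m and contact force between the fingers and square above 1 N), for 1.5 s.
At the end, for the whole second after the job is handed in: the square stands upright (within 3 degrees) and still, flat on the cork mat (its origin within 45 mm of the mat's centre), released (horizontal distance between square and mat below 0.045 m and z of square in the frame of mat between 0.001 and 0.008 m and angle between square's own z axis and vertical below 0.05 rad and linear speed of square below 0.01 m/s and contact force between the fingers and square below 0.1 N); the robot touches nothing.
It fails at once if a leg or the plate of the square, or the gripper, is pressed on the box with more than 18 N (contact force between any of square_c0, square_c1, square_c2, the arm, the fingers and box above 18 N).
It fails at once if a bystander is moved more than 15 mm (distance of any of spool, brush_head, brush, dish from where it was at the start of the episode above 0.015 m).
It also fails if it takes over 67 s, if anything falls off the work surface, if the arm or the gripper's body presses on something with over 40 N, if the wrist force passes 120 N, or if a joint passes its speed limit or range.

## Working session

There is one attempt and no reset: what is moved stays moved. The work goes in short steps, Python scripts to look and compute and a tool call to move; the robot and the scene stay as the last step left them, time stands still between calls to the robot, and variables do not carry over. Pictures are saved under pics/ and viewed, at most 10 in all, crops included, and the job is handed in when it is done.

Besides the shell and the picture viewer there is one more tool, called after "Emit:" as name(argument=value, ...), one argument or row to a line, values as JSON. play_rows: Moves the arm, as the interface text tells. Its arguments: {"type":"object","properties":{"deltas":{"type":"array","items":{"type":"object","properties":{"hand":{"type":"number"},"dx":{"type":"number"},"dy":{"type":"number"},"dz":{"type":"number"},"ax":{"type":"number"},"ay":{"type":"number"},"az":{"type":"number"}}}},"grip_force":{"type":"number"}},"required":["deltas"]}

```bash
mkdir -p pics
python3 - <<'E'
from bench import manip
import cv2, numpy as np
np.set_printoptions(precision=4,suppress=True)
s=manip.observe()
print(s['time_s'],s['ee_pos'],s['tool_rot'],s['force'],s['grip_width'],manip.tips_ahead)
for n in('top','side'):
    c=manip.calibration(n); print(n,c)
    im=manip.camera(n); cv2.imwrite(f'pics/{n}0.png',im)
E
```

```text
0.0 [ 0.2945 -0.5788  0.2493] [[ 0.8912  0.4536 -0.0009]
 [ 0.4536 -0.8912  0.0016]
 [-0.0001 -0.0018 -1.    ]] [ 0.2091  0.5165 -0.3168] 1.00202845269763 0.019
top {'fx': 432.8565763880128, 'fy': 432.8565763880128, 'cx': 285.5191205187931, 'cy': 207.35554112696673, 'k1': -0.09824298527941593, 'R': array([[-0.0184, -0.9998,  0.003 ],
       [-0.9929,  0.0179, -0.1179],
       [ 0.1178, -0.0052, -0.993 ]]), 't': array([-0.0709,  0.5324,  1.2727])}
side {'fx': 468.70852395320566, 'fy': 468.70852395320566, 'cx': 286.857696849161, 'cy': 207.55028715178403, 'k1': -0.043579519360585114, 'R': array([[-0.7291, -0.6842,  0.0133],
       [-0.5268,  0.5487, -0.6492],
       [ 0.4369, -0.4804, -0.7605]]), 't': array([0.3487, 0.3726, 1.2065])}
```

View pics/top0.png

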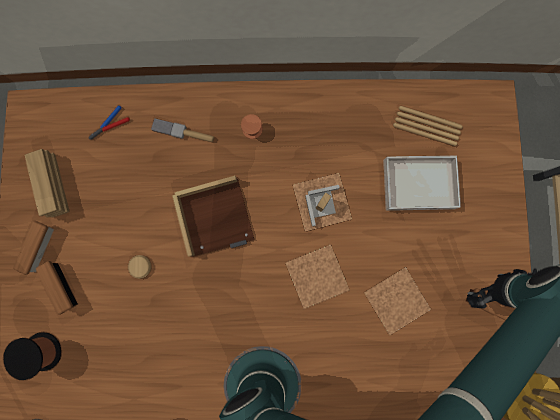

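View pics/side0.png

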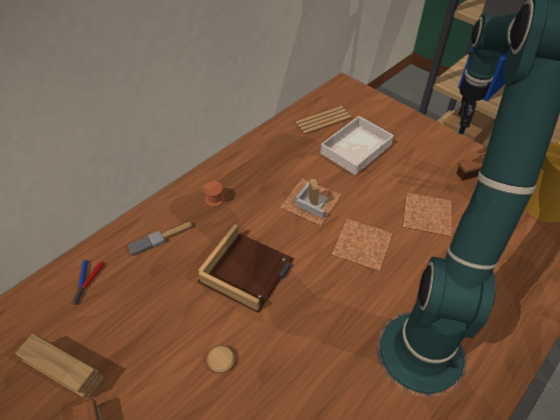

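The top view shows three cork mats at pixels (322,201), (317,276) and (398,300). The base is at about (262,385), so (322,201) is the farthest and it carries the square. The box is at (213,215), with its boards on the top and left edges, so the inside corner is at the upper left. I'll confirm this in a crop and set up helpers.

```bash
cat > h.py <<'E'
from bench import manip
import cv2, numpy as np
np.set_printoptions(precision=4,suppress=True)
def norm(c,uv):
    d=(np.atleast_2d(uv).astype(float)-[c['cx'],c['cy']])/[c['fx'],c['fy']]
    x=d.copy()
    for _ in range(20): x=d/(1+c['k1']*(x**2).sum(1,keepdims=True))
    return x
def cast(c,uv,z):
    "pixels -> world points on the plane at height z"
    R=np.array(c['R']);C=-R.T@np.array(c['t'])
    d=np.c_[norm(c,uv),np.ones(len(np.atleast_2d(uv)))]@R
    return C+d*((z-C[2])/d[:,2:])
def proj(c,X):
    p=np.atleast_2d(X)@np.array(c['R']).T+c['t']; x=p[:,:2]/p[:,2:]
    return x*(1+c['k1']*(x**2).sum(1,keepdims=True))*[c['fx'],c['fy']]+[c['cx'],c['cy']]
E
python3 - <<'E'
from h import *
im=cv2.imread('pics/top0.png'); c=manip.calibration('top')
cv2.imwrite('pics/crop.png',cv2.resize(im[165:265,165:360],None,fx=4,fy=4,interpolation=cv2.INTER_CUBIC))
print(cast(c,[[322,201],[317,276],[398,300]],.004), cast(c,[[213,215]],.01))
hsv=cv2.cvtColor(im,cv2.COLOR_BGR2HSV)
for p in [(322,220),(345,210),(317,276),(215,215),(330,150),(180,210)]: print(p,hsv[p[1],p[0]])
E
```

```text
[[ 0.552  -0.1936  0.004 ]
 [ 0.3232 -0.1722  0.004 ]
 [ 0.2448 -0.4171  0.004 ]] [[0.514  0.1419 0.01  ]]
(322, 220) [ 13 117 142]
(345, 210) [ 14 122 111]
(317, 276) [ 14 116 154]
(215, 215) [ 10 154  68]
(330, 150) [ 12 142 124]
(180, 210) [ 19 107 114]
```

View pics/crop.png

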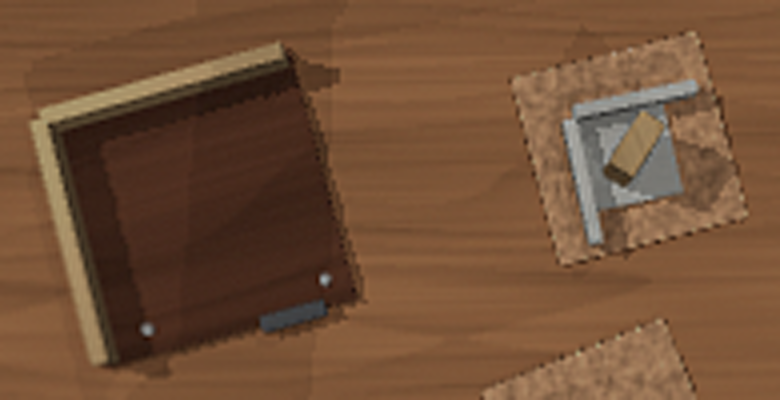

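The crop confirms the square stands on the mat at full-picture (322,202), with its L corner at the upper left and the grip at its middle. The box corner is also at the upper left. I'll move toward it for a closer wrist view.

Emit:
play_rows(
  deltas=[
    {"dx":0.66,"dy":-0.38,"az":0.68,"hand":1},
    {"dx":0.66,"dy":-0.38,"az":0.68,"hand":1},
    {"dx":0.66,"dy":-0.38,"az":0.68,"hand":1},
    {"dx":0.66,"dy":-0.38,"az":0.68,"hand":1},
  ],
)

```text
schema error: expected keys hand, dx, dy, dz, ax, ay, az
```

```bash
cat >> h.py <<'E'
def goto(p,yaw,s=None):
    "deltas (units of the move) to TCP p, tool y axis at world angle yaw deg (tool pointing down)"
    s=s or manip.observe(); R=np.array(s['tool_rot']); y=np.radians(yaw)
    Rt=np.array([[-np.sin(y+np.pi),np.cos(y),0],[np.cos(y+np.pi),np.sin(y),0],[0,0,-1]])
    Rt[:,0]=np.cross(Rt[:,1],Rt[:,2])
    rv=cv2.Rodrigues(R.T@Rt)[0].ravel()
    print('pos',s['ee_pos'],'yaw',np.degrees(np.arctan2(R[1,1],R[0,1])),'t',s['time_s'])
    print('d',R.T@(np.array(p)-s['ee_pos'])/.3,'a',np.degrees(rv)/45)
E
python3 - <<'E'
from h import *
c=manip.calibration('wrist'); s=manip.observe(); R=np.array(s['tool_rot'])
C=-np.array(c['R']).T@c['t']
print('cam in tool',R.T@(C-s['ee_pos']), R.T@np.array(c['R']).T, c['fx'],c['k1'])
goto([.55,-.19,.25],-124); print(s['joints'])
E
```

```text
cam in tool [ 0.0736 -0.0004 -0.1231] [[-0.0015 -0.9574 -0.2887]
 [ 1.     -0.0013 -0.001 ]
 [ 0.0006 -0.2887  0.9574]] 326.24024461462227 -0.0706862692159538
pos [ 0.2946 -0.5789  0.2494] yaw -63.02811986535102 t 0.1
d [ 1.3468 -0.7691 -0.0008] a [-0.0018  0.0012  1.3549]
[60.5619 26.8316 -0.6663 91.8758  0.3448 61.3885 -3.2264]
```

Emit:
play_rows(
  deltas=[
    {"dx":0.67,"dy":-0.38,"dz":0,"ax":0,"ay":0,"az":0.68,"hand":1},
    {"dx":0.67,"dy":-0.38,"dz":0,"ax":0,"ay":0,"az":0.68,"hand":1},
    {"dx":0.67,"dy":-0.38,"dz":0,"ax":0,"ay":0,"az":0.68,"hand":1},
    {"dx":0.67,"dy":-0.38,"dz":0,"ax":0,"ay":0,"az":0.68,"hand":1},
  ],
)

```text
time_s: 0.6
ee_pos: [0.4238, -0.3834, 0.25]
tool_rot: [[0.998, -0.062, -0.0], [-0.062, -0.998, 0.001], [-0.0, -0.001, -1.0]]
force: [0.4, -0.0, 0.9]
grip_width: 1.001
gripper_force: 0.0
```

Run:
```python
from h import *
goto([.55,-.19,.25],-124); print(manip.observe()['joints'])
```

```text
pos [ 0.4238 -0.3834  0.25  ] yaw -93.5411663085984 t 0.6
d [ 0.38   -0.6694  0.0005] a [-0.0011  0.0006  0.6769]
[ 38.1224  19.2515   0.8387 103.1799  -0.3706  57.6142 -54.4283]
```

Emit:
play_rows(
  deltas=[
    {"dx":0.38,"dy":-0.67,"dz":0,"ax":0,"ay":0,"az":0.67,"hand":1},
    {"dx":0.38,"dy":-0.67,"dz":0,"ax":0,"ay":0,"az":0.67,"hand":1},
    {"dx":0.38,"dy":-0.67,"dz":0,"ax":0,"ay":0,"az":0.67,"hand":1},
    {"dx":0.38,"dy":-0.67,"dz":0,"ax":0,"ay":0,"az":0.67,"hand":1},
    {"dx":0.38,"dy":-0.67,"dz":0,"ax":0,"ay":0,"az":0.67,"hand":1},
  ],
)

```text
time_s: 1.23
ee_pos: [0.551, -0.1873, 0.2497]
tool_rot: [[0.836, -0.548, 0.0], [-0.548, -0.836, 0.003], [-0.001, -0.002, -1.0]]
force: [-0.6, -1.5, 0.2]
grip_width: 1.002
gripper_force: 0.0
```

Run:
```python
from h import *
import pickle
s=manip.observe(); c=manip.calibration('wrist'); im=manip.camera('wrist')
print(s['ee_pos'],s['joints'])
pickle.dump(c,open('w1.pkl','wb')); cv2.imwrite('pics/w1.png',im)
```

```text
[ 0.551  -0.1873  0.2497] [  15.1553   20.2745    0.4996  101.7379   -0.3703   58.0176 -107.4287]
```

View pics/w1.png

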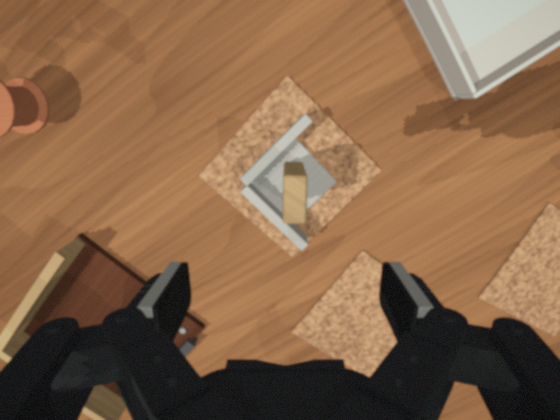

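The wrist view shows the mat with corners at (288,77), (380,170), (293,255) and (200,177). The square's corner is at (243,186), the grip top at about (295,209), the box is at lower left and the spool at (20,105). Now I'll measure the grip, legs and mat.

Run:
```python
from h import *
import pickle
c=pickle.load(open('w1.pkl','rb')); im=cv2.imread('pics/w1.png'); hsv=cv2.cvtColor(im,cv2.COLOR_BGR2HSV)
print('mat',cast(c,[[288,77],[380,170],[293,255],[200,177]],.004).mean(0), 'px grip',hsv[200,295],hsv[170,295],hsv[205,282] )
ct=manip.calibration('top'); k=np.array([[513,78],[695,33],[747,215],[565,265]])/4+165
m=cast(ct,k,.004); print('mat top',m,m.mean(0))
def big(mask,p):
    n,l,st,ce=cv2.connectedComponentsWithStats(mask); 
    return (l==l[p[1],p[0]]).astype(np.uint8)
roi=np.zeros(im.shape[:2],np.uint8); roi[100:262,225:360]=1
# grip top: bright yellow wood
g=((hsv[...,0]>15)&(hsv[...,0]<28)&(hsv[...,1]>70)&(hsv[...,2]>hsv[200,295,2]-25)).astype(np.uint8)*roi
g=big(g,(295,205)); ct_=cv2.findContours(g,0,1)[0][0]
r=cv2.minAreaRect(ct_); b=cv2.boxPoints(r); print('rect',r)
P=cast(c,b,.092); print(P,P.mean(0),np.linalg.norm(np.diff(P,axis=0),axis=1))
e=P-np.roll(P,-1,0); print('edge angles',np.degrees(np.arctan2(e[:,1],e[:,0])))
# legs
L=((hsv[...,1]<50)&(hsv[...,2]>60)).astype(np.uint8)*roi
cs=max(cv2.findContours(L,0,1)[0],key=cv2.contourArea); h=cv2.approxPolyDP(cv2.convexHull(cs),3,True)[:,0]
print('hull',h.tolist())
print(cast(c,h,.036))
cv2.imwrite('pics/w1crop.png',cv2.resize(np.hstack([im[60:262,195:390],cv2.merge([L*255,g*255,roi*0])[60:262,195:390]]),None,fx=2,fy=2,interpolation=cv2.INTER_NEAREST))
```

```text
mat [ 0.5492 -0.1924  0.004 ] px grip [ 19  95 190] [ 18 109 108] [ 19  52 158]
mat top [[ 0.6052 -0.106   0.004 ]
 [ 0.6383 -0.2484  0.004 ]
 [ 0.4953 -0.2838  0.004 ]
 [ 0.4596 -0.1428  0.004 ]] [ 0.5496 -0.1952  0.004 ]
rect ((294.0, 199.0), (46.0, 22.0), 90.0)
[[ 0.5655 -0.194   0.092 ]
 [ 0.5549 -0.2101  0.092 ]
 [ 0.5188 -0.1873  0.092 ]
 [ 0.5298 -0.1705  0.092 ]] [ 0.5422 -0.1905  0.092 ] [0.0193 0.0427 0.0201]
edge angles [  56.7194  -32.3103 -123.2921  146.5788]
hull [[306, 115], [335, 182], [307, 244], [300, 249], [243, 195], [241, 178]]
[[ 0.5954 -0.2408  0.036 ]
 [ 0.5206 -0.2297  0.036 ]
 [ 0.4768 -0.1672  0.036 ]
 [ 0.476  -0.1573  0.036 ]
 [ 0.5624 -0.1402  0.036 ]
 [ 0.5787 -0.1492  0.036 ]]
```

View pics/w1crop.png

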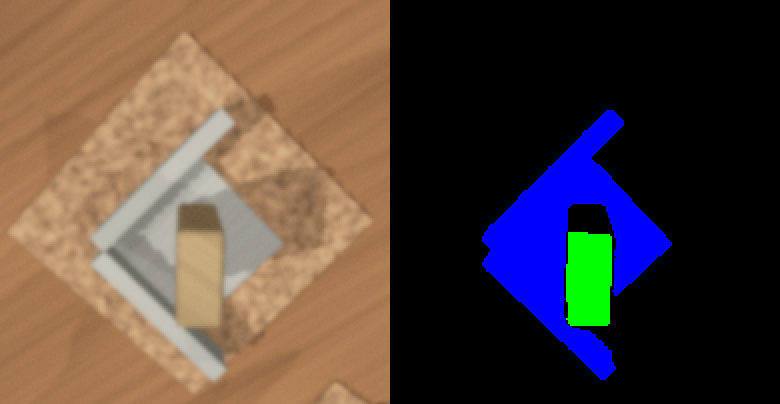

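Run:
```python
from h import *
goto([.542,-.1905,.076],-124)
```

```text
pos [ 0.5494 -0.1907  0.2497] yaw -123.49984099080287 t 1.275
d [-0.0203  0.0132  0.579 ] a [-0.0001  0.0015  0.0111]
```

Emit:
play_rows(
  deltas=[
    {"dx":-0.02,"dy":0.013,"dz":0.15,"ax":0,"ay":0,"az":0.011,"hand":1},
    {"dx":-0.02,"dy":0.013,"dz":0.3,"ax":0,"ay":0,"az":0.011,"hand":1},
    {"dx":-0.02,"dy":0.013,"dz":0.45,"ax":0,"ay":0,"az":0.011,"hand":1},
    {"dx":-0.02,"dy":0.013,"dz":0.58,"ax":0,"ay":0,"az":0.011,"hand":1},
    {"dx":-0.02,"dy":0.013,"dz":0.58,"ax":0,"ay":0,"az":0.011,"hand":1},
    {"dx":-0.02,"dy":0.013,"dz":0.58,"ax":0,"ay":0,"az":0.011,"hand":-1},
    {"dx":-0.02,"dy":0.013,"dz":0.58,"ax":0,"ay":0,"az":0.011,"hand":-1},
    {"dx":-0.02,"dy":0.013,"dz":0.58,"ax":0,"ay":0,"az":0.011,"hand":-1},
    {"dx":-0.02,"dy":0.013,"dz":0.58,"ax":0,"ay":0,"az":0.011,"hand":-1},
    {"dx":-0.02,"dy":0.013,"dz":0.58,"ax":0,"ay":0,"az":0.011,"hand":-1},
  ],
  grip_force=60,
)

```text
time_s: 2.52
ee_pos: [0.5425, -0.1932, 0.0775]
tool_rot: [[0.826, -0.563, 0.002], [-0.563, -0.826, -0.001], [0.002, -0.001, -1.0]]
force: [0.3, 0.2, 6.0]
grip_width: 0.251
gripper_force: 59.6
```

Run:
```python
from h import *
goto([.542,-.1905,.2],-124); s=manip.observe(); print(s['force'],s['grip_width'],s['gripper_force'])
```

```text
pos [ 0.5425 -0.1932  0.0775] yaw -124.26429732177608 t 2.525
d [-0.0056 -0.0068 -0.4084] a [-0.0008 -0.0025 -0.0059]
[0.2647 0.2021 6.0381] 0.25054912834580567 59.60578143596649
```

Emit:
play_rows(
  deltas=[
    {"dx":0,"dy":0,"dz":-0.05,"ax":0,"ay":0,"az":0,"hand":-1},
    {"dx":0,"dy":0,"dz":-0.15,"ax":0,"ay":0,"az":0,"hand":-1},
    {"dx":0,"dy":0,"dz":-0.3,"ax":0,"ay":0,"az":0,"hand":-1},
    {"dx":0,"dy":0,"dz":-0.45,"ax":0,"ay":0,"az":0,"hand":-1},
    {"dx":0,"dy":0,"dz":-0.55,"ax":0,"ay":0,"az":0,"hand":-1},
    {"dx":0,"dy":0,"dz":-0.55,"ax":0,"ay":0,"az":0,"hand":-1},
  ],
)

```text
time_s: 3.28
ee_pos: [0.5426, -0.1935, 0.244]
tool_rot: [[0.826, -0.563, 0.005], [-0.563, -0.826, -0.002], [0.005, -0.001, -1.0]]
force: [-0.1, -0.9, -4.0]
grip_width: 0.246
gripper_force: 59.3
```

Run:
```python
from h import *
im=cv2.imread('pics/top0.png'); c=manip.calibration('top')
hsv=cv2.cvtColor(im,cv2.COLOR_BGR2HSV).astype(int)
m=((hsv[...,0]>=16)&(hsv[...,0]<28)&(hsv[...,2]>100)).astype(np.uint8); m[:,:165]=0;m[:,265:]=0;m[:170]=0;m[265:]=0
n,l,st,ce=cv2.connectedComponentsWithStats(m); print(st.tolist())
i=1+st[1:,4].argmax(); ys,xs=np.nonzero(l==i); P=cast(c,np.c_[xs,ys],.052)[:,:2]
# rotate & split into two boards
for a in(14,15,16,17,18):
    t=np.radians(a);R=np.array([[np.cos(t),np.sin(t)],[-np.sin(t),np.cos(t)]]);Q=P@R.T
    print(a,Q.min(0),Q.max(0))
t=np.radians(16.5);R=np.array([[np.cos(t),np.sin(t)],[-np.sin(t),np.cos(t)]]);Q=P@R.T
xm,ym=Q.max(0)
E_=P[(Q[:,0]>xm-.022)&(Q[:,1]<ym-.03)]; S=P[(Q[:,1]>ym-.022)&(Q[:,0]<xm-.03)]
for nme,B in(('end',E_),('side',S)):
    v=cv2.fitLine(B.astype(np.float32),cv2.DIST_L2,0,.01,.01).ravel(); print(nme,len(B),v,np.degrees(np.arctan2(v[1],v[0])), 'extent',np.ptp(B@v[:2]), 'thick', len(B)*2.8e-3**2)
s=manip.observe();print(s['ee_pos'],s['force'],s['gripper_force'])
```

```text
[[0, 0, 560, 420, 234647], [172, 175, 64, 81, 553]]
14 [ 0.4293 -0.0836] [0.6278 0.1136]
15 [ 0.4309 -0.0944] [0.627  0.1035]
16 [ 0.4325 -0.1052] [0.6284 0.0949]
17 [ 0.4339 -0.116 ] [0.6296 0.0872]
18 [ 0.4352 -0.1267] [0.6306 0.0795]
end 243 [ 0.2524 -0.9676  0.6006  0.1534] -75.38074 extent 0.17148913789484257 thick 0.00190512
side 254 [0.967  0.2548 0.4726 0.226 ] 14.760764 extent 0.1659546402177033 thick 0.0019913599999999997
[ 0.5426 -0.1935  0.244 ] [-0.127  -0.8837 -4.0113] 59.341562390327454
```

Emit:
play_rows(
  deltas=[
    {"dx":-0.07,"dy":-0.1,"dz":0,"ax":0,"ay":0,"az":-0.01,"hand":-1},
    {"dx":-0.15,"dy":-0.2,"dz":0,"ax":0,"ay":0,"az":-0.02,"hand":-1},
    {"dx":-0.23,"dy":-0.31,"dz":0,"ax":0,"ay":0,"az":-0.03,"hand":-1},
    {"dx":-0.31,"dy":-0.42,"dz":0,"ax":0,"ay":0,"az":-0.04,"hand":-1},
    {"dx":-0.4,"dy":-0.54,"dz":0,"ax":0,"ay":0,"az":-0.05,"hand":-1},
    {"dx":-0.49,"dy":-0.66,"dz":0.03,"ax":0,"ay":0,"az":-0.06,"hand":-1},
    {"dx":-0.58,"dy":-0.78,"dz":0.07,"ax":0,"ay":0,"az":-0.07,"hand":-1},
    {"dx":-0.66,"dy":-0.89,"dz":0.11,"ax":0,"ay":0,"az":-0.08,"hand":-1},
    {"dx":-0.73,"dy":-0.98,"dz":0.15,"ax":0,"ay":0,"az":-0.088,"hand":-1},
    {"dx":-0.73,"dy":-0.98,"dz":0.15,"ax":0,"ay":0,"az":-0.088,"hand":-1},
  ],
)

```text
time_s: 4.53
ee_pos: [0.5234, 0.1762, 0.1934]
tool_rot: [[0.866, -0.5, -0.006], [-0.5, -0.866, -0.0], [-0.005, 0.003, -1.0]]
force: [0.1, -0.7, -2.4]
grip_width: 0.247
gripper_force: 59.5
```

Run:
```python
from h import *
import pickle
goto([.528,.173,.0875],-120.3); c=manip.calibration('wrist'); im=manip.camera('wrist')
pickle.dump(c,open('w2.pkl','wb')); cv2.imwrite('pics/w2.png',im)
s=manip.observe();print(s['ee_pos'],s['force'],s['joints'])
```

```text
pos [0.5234 0.1762 0.1934] yaw -119.98261269941463 t 4.525
d [0.0202 0.0004 0.3529] a [0.0038 0.0061 0.007 ]
[0.5244 0.174  0.1941] [ 0.478  -0.9338 -2.4777] [ -14.4339   21.9092   -9.1136  107.9235    4.3405   50.7533 -145.8076]
```

View pics/w2.png

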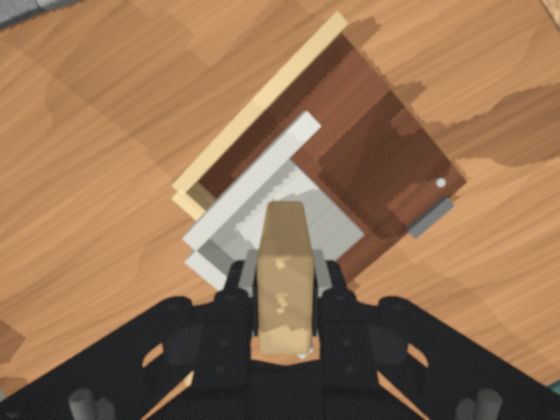

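The wrist view shows the held square above the box. The end-board top runs from (338,12) to (173,188), the leg's outer edge from (305,112) to (185,240), and the corner is near (180,192). I'll compare the leg's angle with the board's.

Run:
```python
from h import *
import pickle
c=pickle.load(open('w2.pkl','rb')); im=cv2.imread('pics/w2.png'); g=cv2.GaussianBlur(im,(0,0),1).astype(float)
def edge(p,q,chan,w=9,n=60):
    "steepest step across the line p-q, sub-pixel, robust line fit -> two px points"
    p,q=np.array(p,float),np.array(q,float); d=(q-p)/np.linalg.norm(q-p); nn=np.array([-d[1],d[0]]); o=np.arange(-w,w+.01,.25); pts=[]
    for a in np.linspace(.08,.92,n):
        s=(p+a*(q-p)+o[:,None]*nn).astype(np.float32)
        v=cv2.remap(chan.astype(np.float32),s[None,:,0],s[None,:,1],cv2.INTER_LINEAR)[0]
        gr=np.abs(np.gradient(v)); pts.append(s[gr.argmax()])
    pts=np.array(pts,np.float32)
    return pts
hsv=cv2.cvtColor(cv2.GaussianBlur(im,(0,0),1),cv2.COLOR_BGR2HSV)
def rep(name,pts,z):
    P=cast(c,pts,z)[:,:2].astype(np.float32); v=cv2.fitLine(P,cv2.DIST_HUBER,0,.01,.01).ravel()
    nn=np.array([-v[1],v[0]]); r=(P-v[2:])@nn
    a=np.degrees(np.arctan2(v[1],v[0])); print(name,'yaw',(a+45)%90-45,'resid',np.median(abs(r)),'pt',v[2:])
leg_outer=edge((303,113),(190,236),hsv[...,1]); leg_in=edge((320,127),(203,248),g[...,0],6)
s=manip.observe(); z0=s['ee_pos'][2]-.0735
rep('leg outer',leg_outer,z0+.032)
rep('end board outer',edge((335,12),(174,186),hsv[...,1],5),.052)
rep('end inner',edge((346,22),(210,170),g[...,2],6),.052)
rep('base right',edge((352,38),(462,180),g[...,2],6),.01)
rep('base bottom',edge((462,185),(345,280),hsv[...,1],6),.01)
pts=leg_outer; print(cast(c,pts[[0,-1]],z0+.032))
```

```text
leg outer yaw 15.0748825 resid 0.00013595299 pt [0.5709 0.1733]
end board outer yaw 14.665512 resid 0.00011287147 pt [0.6005 0.1781]
end inner yaw 14.634407 resid 8.390603e-05 pt [0.5974 0.1383]
base right yaw 12.613197 resid 0.0008368872 pt [0.5296 0.0411]
base bottom yaw 18.291199 resid 0.0013649866 pt [0.4087 0.1293]
[[0.5798 0.1399 0.1526]
 [0.5603 0.2109 0.1526]]
```

Run:
```python
from h import *
goto([.525,.171,.0885],-120.35);print(manip.observe()['force'])
```

```text
pos [0.5244 0.174  0.1941] yaw -120.14397769599094 t 4.575
d [0.0078 0.0063 0.3519] a [0.0041 0.0039 0.0046]
[ 0.478  -0.9338 -2.4777]
```

Emit:
play_rows(
  deltas=[
    {"dx":0.01,"dy":0.006,"dz":0.06,"ax":0.004,"ay":0.004,"az":0.004,"hand":-1},
    {"dx":0.01,"dy":0.006,"dz":0.12,"ax":0.004,"ay":0.004,"az":0.004,"hand":-1},
    {"dx":0.01,"dy":0.006,"dz":0.18,"ax":0.004,"ay":0.004,"az":0.004,"hand":-1},
    {"dx":0.01,"dy":0.006,"dz":0.24,"ax":0.004,"ay":0.004,"az":0.004,"hand":-1},
    {"dx":0.01,"dy":0.006,"dz":0.29,"ax":0.004,"ay":0.004,"az":0.004,"hand":-1},
    {"dx":0.01,"dy":0.006,"dz":0.32,"ax":0.004,"ay":0.004,"az":0.004,"hand":-1},
    {"dx":0.01,"dy":0.006,"dz":0.34,"ax":0.004,"ay":0.004,"az":0.004,"hand":-1},
    {"dx":0.01,"dy":0.006,"dz":0.34,"ax":0.004,"ay":0.004,"az":0.004,"hand":-1},
    {"dx":0.01,"dy":0.006,"dz":0.34,"ax":0.004,"ay":0.004,"az":0.004,"hand":-1},
  ],
)

```text
time_s: 5.7
ee_pos: [0.5282, 0.1703, 0.0948]
tool_rot: [[0.862, -0.507, 0.005], [-0.507, -0.862, 0.001], [0.004, -0.004, -1.0]]
force: [-0.1, 0.3, -2.7]
grip_width: 0.248
gripper_force: 59.5
```

```bash
cat >> h.py <<'E'
BY=np.radians(14.65); BX=np.array([[np.cos(BY),np.sin(BY),0],[-np.sin(BY),np.cos(BY),0],[0,0,1]])
def st(fx=0,fy=0):
    "state in box axes; the deltas for a shift (fx,fy) in mm along the box axes"
    s=manip.observe(); R=np.array(s['tool_rot'])
    print('t',s['time_s'],'box-axes pos',BX@s['ee_pos'],'F',BX@s['force'],'M',BX@s['moment'],'yaw',np.degrees(np.arctan2(R[1,1],R[0,1]))+180-45,'tilt',R[:2,2])
    print('per 1mm x',R.T@BX[0]/300,'y',R.T@BX[1]/300,'z',R.T@[0,0,1/300])
E
python3 -c "
from h import *
st()"
```

```text
t 5.7 box-axes pos [0.5541 0.0311 0.0948] F [-0.0274  0.2676 -2.6667] M [-0.0274 -0.007   0.0139] yaw 14.508801237285539 tilt [0.0053 0.0014]
per 1mm x [ 0.0024 -0.0024  0.    ] y [-0.0024 -0.0024  0.    ] z [ 0.     -0.     -0.0033]
```

Emit:
play_rows(
  deltas=[
    {"dx":-0.001,"dy":-0.015,"dz":0.01,"ax":0,"ay":0,"az":0,"hand":-1},
    {"dx":-0.003,"dy":-0.03,"dz":0.02,"ax":0,"ay":0,"az":0,"hand":-1},
    {"dx":-0.005,"dy":-0.045,"dz":0.02,"ax":0,"ay":0,"az":0,"hand":-1},
    {"dx":-0.005,"dy":-0.053,"dz":0.02,"ax":0,"ay":0,"az":0,"hand":-1},
    {"dx":-0.005,"dy":-0.053,"dz":0.02,"ax":0,"ay":0,"az":0,"hand":-1},
    {"dx":-0.005,"dy":-0.053,"dz":0.02,"ax":0,"ay":0,"az":0,"hand":-1},
  ],
)

```text
time_s: 6.45
ee_pos: [0.5346, 0.1844, 0.0883]
tool_rot: [[0.862, -0.508, 0.004], [-0.508, -0.862, 0.001], [0.003, -0.003, -1.0]]
force: [-0.0, 0.6, -3.9]
grip_width: 0.252
gripper_force: 59.6
```

```bash
python3 -c "
from h import *
st()"
```

```text
t 6.45 box-axes pos [0.5639 0.0432 0.0883] F [ 0.1116  0.5989 -3.9358] M [-0.0055 -0.0421 -0.0149] yaw 14.496660659615301 tilt [0.0042 0.0009]
per 1mm x [ 0.0024 -0.0024  0.    ] y [-0.0024 -0.0024 -0.    ] z [ 0.     -0.     -0.0033]
```

Emit:
play_rows(
  deltas=[
    {"dx":0,"dy":-0.004,"dz":0,"ax":0,"ay":0,"az":-0.003,"hand":-1},
    {"dx":0,"dy":-0.007,"dz":0,"ax":0,"ay":0,"az":-0.003,"hand":-1},
    {"dx":0,"dy":-0.01,"dz":0,"ax":0,"ay":0,"az":-0.003,"hand":-1},
    {"dx":0,"dy":-0.012,"dz":0,"ax":0,"ay":0,"az":-0.003,"hand":-1},
    {"dx":0,"dy":-0.012,"dz":0,"ax":0,"ay":0,"az":-0.003,"hand":-1},
    {"dx":0,"dy":-0.012,"dz":0,"ax":0,"ay":0,"az":-0.003,"hand":-1},
  ],
)

```text
time_s: 7.2
ee_pos: [0.5365, 0.1877, 0.0883]
tool_rot: [[0.863, -0.505, 0.004], [-0.505, -0.863, 0.001], [0.003, -0.003, -1.0]]
force: [0.0, 0.8, -1.9]
grip_width: 0.247
gripper_force: 59.6
```

```bash
python3 -c "
from h import *
st()"
```

```text
t 7.2 box-axes pos [0.5665 0.0459 0.0883] F [ 0.2315  0.78   -1.8736] M [ 0.0283  0.0218 -0.0025] yaw 14.639925885196448 tilt [0.0043 0.0011]
per 1mm x [ 0.0024 -0.0024  0.    ] y [-0.0024 -0.0024 -0.    ] z [ 0.     -0.     -0.0033]
```

Emit:
play_rows(
  deltas=[
    {"dx":0,"dy":-0.002,"dz":0,"ax":0,"ay":0,"az":0,"hand":-1},
    {"dx":0,"dy":-0.005,"dz":0,"ax":0,"ay":0,"az":0,"hand":-1},
    {"dx":0,"dy":-0.005,"dz":0,"ax":0,"ay":0,"az":0,"hand":-1},
  ],
)

```text
time_s: 7.58
ee_pos: [0.5373, 0.1891, 0.0883]
tool_rot: [[0.863, -0.505, 0.004], [-0.505, -0.863, 0.001], [0.003, -0.003, -1.0]]
force: [0.1, 0.3, -2.6]
grip_width: 0.253
gripper_force: 59.6
```

```bash
python3 -c "
from h import *
st()"
```

```text
t 7.575 box-axes pos [0.5676 0.0471 0.0883] F [ 0.2042  0.3024 -2.5942] M [ 0.0034  0.033  -0.0419] yaw 14.646969361948962 tilt [0.0043 0.0011]
per 1mm x [ 0.0024 -0.0024  0.    ] y [-0.0024 -0.0024  0.    ] z [ 0.     -0.     -0.0033]
```

Emit:
play_rows(
  deltas=[
    {"dx":0,"dy":-0.002,"dz":0,"ax":0,"ay":0,"az":0,"hand":-1},
    {"dx":0,"dy":-0.004,"dz":0,"ax":0,"ay":0,"az":0,"hand":-1},
    {"dx":0,"dy":-0.004,"dz":0,"ax":0,"ay":0,"az":0,"hand":-1},
  ],
)

```text
time_s: 7.95
ee_pos: [0.5379, 0.1901, 0.0883]
tool_rot: [[0.863, -0.505, 0.004], [-0.505, -0.863, 0.001], [0.003, -0.003, -1.0]]
force: [-0.6, 0.3, -2.4]
grip_width: 0.247
gripper_force: 59.6
```

```bash
python3 -c "
from h import *
st()"
```

```text
t 7.95 box-axes pos [0.5685 0.0479 0.0883] F [-0.4693  0.4048 -2.3523] M [-0.0334  0.0199  0.0213] yaw 14.644128179430226 tilt [0.0043 0.0011]
per 1mm x [ 0.0024 -0.0024  0.    ] y [-0.0024 -0.0024 -0.    ] z [ 0.     -0.     -0.0033]
```

Emit:
play_rows(
  deltas=[
    {"dx":0,"dy":-0.002,"dz":0,"ax":0,"ay":0,"az":0,"hand":-1},
    {"dx":0,"dy":-0.004,"dz":0,"ax":0,"ay":0,"az":0,"hand":-1},
    {"dx":0,"dy":-0.004,"dz":0,"ax":0,"ay":0,"az":0,"hand":-1},
  ],
)

```text
time_s: 8.32
ee_pos: [0.5383, 0.1904, 0.0882]
tool_rot: [[0.863, -0.505, 0.004], [-0.505, -0.863, 0.0], [0.003, -0.002, -1.0]]
force: [-1.2, -2.2, -2.0]
grip_width: 0.25
gripper_force: 59.6
```

```bash
python3 -c "
from h import *
st()"
```

```text
t 8.325 box-axes pos [0.5689 0.0481 0.0882] F [-1.7158 -1.8101 -2.0154] M [-0.5405  0.3728  0.168 ] yaw 14.640128819982976 tilt [0.0036 0.0001]
per 1mm x [ 0.0024 -0.0024  0.    ] y [-0.0024 -0.0024 -0.    ] z [ 0.     -0.     -0.0033]
```

Emit:
play_rows(
  deltas=[
    {"dx":0,"dy":-0.001,"dz":0,"ax":0,"ay":0,"az":0,"hand":-1},
    {"dx":0,"dy":-0.002,"dz":0,"ax":0,"ay":0,"az":0,"hand":-1},
    {"dx":0,"dy":-0.002,"dz":0,"ax":0,"ay":0,"az":0,"hand":-1},
  ],
)

```text
time_s: 8.7
ee_pos: [0.5385, 0.1906, 0.0881]
tool_rot: [[0.863, -0.506, 0.003], [-0.506, -0.863, -0.0], [0.003, -0.001, -1.0]]
force: [-0.2, -4.4, -1.5]
grip_width: 0.252
gripper_force: 59.7
```

```bash
python3 -c "
from h import *
st()"
```

```text
t 8.7 box-axes pos [0.5692 0.0482 0.0881] F [-1.2699 -4.1706 -1.5454] M [-1.1146  0.6482  0.2331] yaw 14.620567596881884 tilt [ 0.0032 -0.0004]
per 1mm x [ 0.0024 -0.0024  0.    ] y [-0.0024 -0.0024 -0.    ] z [ 0.     -0.     -0.0033]
```

Emit:
play_rows(
  deltas=[
    {"dx":0.0005,"dy":-0.001,"dz":0,"ax":0,"ay":0,"az":0,"hand":-1},
    {"dx":0.0009,"dy":-0.002,"dz":0,"ax":0,"ay":0,"az":0,"hand":-1},
    {"dx":0.0009,"dy":-0.002,"dz":0,"ax":0,"ay":0,"az":0,"hand":-1},
  ],
)

```text
time_s: 9.07
ee_pos: [0.5389, 0.1908, 0.088]
tool_rot: [[0.863, -0.506, 0.003], [-0.506, -0.863, -0.001], [0.003, -0.001, -1.0]]
force: [-1.6, -5.5, -2.3]
grip_width: 0.245
gripper_force: 59.7
```

```bash
python3 -c "
from h import *
st()"
```

```text
t 9.075 box-axes pos [0.5696 0.0483 0.088 ] F [-2.9249 -4.9256 -2.2794] M [-1.2824  0.7639  0.2704] yaw 14.619229866323849 tilt [ 0.0029 -0.0007]
per 1mm x [ 0.0024 -0.0024  0.    ] y [-0.0024 -0.0024 -0.    ] z [ 0.     -0.     -0.0033]
```

Emit:
play_rows(
  deltas=[
    {"dx":0.001,"dy":-0.001,"dz":0,"ax":0,"ay":0,"az":0,"hand":-1},
    {"dx":0.002,"dy":-0.002,"dz":0,"ax":0,"ay":0,"az":0,"hand":-1},
    {"dx":0.0024,"dy":-0.0024,"dz":0,"ax":0,"ay":0,"az":0,"hand":-1},
    {"dx":0.0024,"dy":-0.0024,"dz":0,"ax":0,"ay":0,"az":0,"hand":-1},
  ],
)

```text
time_s: 9.57
ee_pos: [0.5393, 0.1908, 0.0879]
tool_rot: [[0.863, -0.506, 0.002], [-0.506, -0.863, -0.001], [0.002, 0.0, -1.0]]
force: [-1.7, -6.0, -1.1]
grip_width: 0.251
gripper_force: 59.9
```

```bash
python3 -c "
from h import *
st()"
```

```text
t 9.575 box-axes pos [0.57   0.0482 0.0879] F [-3.1811 -5.3919 -1.0878] M [-1.2151  1.0587  0.2231] yaw 14.61873493372039 tilt [ 0.0016 -0.0012]
per 1mm x [ 0.0024 -0.0024  0.    ] y [-0.0024 -0.0024 -0.    ] z [ 0.      0.     -0.0033]
```

Emit:
play_rows(
  deltas=[
    {"dx":0.0012,"dy":-0.0014,"dz":0,"ax":0,"ay":0,"az":0,"hand":-1},
    {"dx":0.0012,"dy":-0.0014,"dz":0,"ax":0,"ay":0,"az":0,"hand":-1},
    {"dx":0.0012,"dy":-0.0014,"dz":0,"ax":0,"ay":0,"az":0,"hand":-1},
    {"dx":0.0012,"dy":-0.0014,"dz":0,"ax":0,"ay":0,"az":0,"hand":-1},
  ],
)

```text
time_s: 10.07
ee_pos: [0.5394, 0.1908, 0.0879]
tool_rot: [[0.863, -0.506, 0.001], [-0.506, -0.863, -0.002], [0.001, 0.001, -1.0]]
force: [-3.4, -5.8, 0.6]
grip_width: 0.248
gripper_force: 60.0
```

Run:
```python
from h import *
import pickle
st(); c=manip.calibration('wrist'); im=manip.camera('wrist'); pickle.dump(c,open('w3.pkl','wb')); cv2.imwrite('pics/w3.png',im); st()
```

```text
t 10.075 box-axes pos [0.5701 0.0482 0.0879] F [-4.7185 -4.7651  0.6066] M [-1.1727  1.3152  0.2214] yaw 14.619002396043825 tilt [ 0.0007 -0.0016]
per 1mm x [ 0.0024 -0.0024  0.    ] y [-0.0024 -0.0024 -0.    ] z [ 0.      0.     -0.0033]
t 10.125 box-axes pos [0.5701 0.0482 0.0879] F [-4.5585 -5.4406  0.5798] M [-1.2025  1.3164  0.3105] yaw 14.619667361622646 tilt [ 0.0007 -0.0016]
per 1mm x [ 0.0024 -0.0024  0.    ] y [-0.0024 -0.0024 -0.    ] z [ 0.      0.     -0.0033]
```

View pics/w3.png

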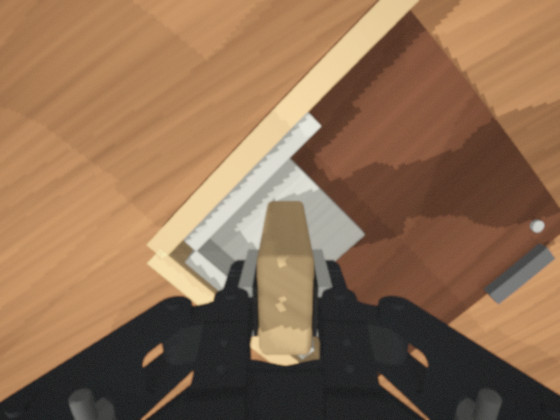

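The view shows the leg's outer face against the end board's inner edge, from about (308,112) to (190,240). The other leg is at the side board near (190,262). Both forces read about 5 N, so I'll hold.

Emit:
play_rows(
  deltas=[
    {"dx":0.0002,"dy":-0.0004,"dz":0,"ax":0,"ay":0,"az":0,"hand":-1},
    {"dx":0.0002,"dy":-0.0004,"dz":0,"ax":0,"ay":0,"az":0,"hand":-1},
    {"dx":0.0002,"dy":-0.0004,"dz":0,"ax":0,"ay":0,"az":0,"hand":-1},
    {"dx":0.0002,"dy":-0.0004,"dz":0,"ax":0,"ay":0,"az":0,"hand":-1},
    {"dx":0.0002,"dy":-0.0004,"dz":0,"ax":0,"ay":0,"az":0,"hand":-1},
    {"dx":0.0002,"dy":-0.0004,"dz":0,"ax":0,"ay":0,"az":0,"hand":-1},
    {"dx":0.0002,"dy":-0.0004,"dz":0,"ax":0,"ay":0,"az":0,"hand":-1},
    {"dx":0.0002,"dy":-0.0004,"dz":0,"ax":0,"ay":0,"az":0,"hand":-1},
    {"dx":0.0002,"dy":-0.0004,"dz":0,"ax":0,"ay":0,"az":0,"hand":-1},
    {"dx":0.0002,"dy":-0.0004,"dz":0,"ax":0,"ay":0,"az":0,"hand":-1},
  ],
)

```text
time_s: 11.38
ee_pos: [0.5394, 0.1908, 0.0878]
tool_rot: [[0.863, -0.506, 0.0], [-0.506, -0.863, -0.002], [0.001, 0.001, -1.0]]
force: [-5.1, -6.5, 1.0]
grip_width: 0.255
gripper_force: 60.1
```

Run:
```python
from h import *
import pickle
st()
c=pickle.load(open('w3.pkl','rb')); im=cv2.imread('pics/w3.png'); hsv=cv2.cvtColor(cv2.GaussianBlur(im,(0,0),1),cv2.COLOR_BGR2HSV)
def edge(p,q,chan,w=6,n=60):
    p,q=np.array(p,float),np.array(q,float); d=(q-p)/np.linalg.norm(q-p); nn=np.array([-d[1],d[0]]); o=np.arange(-w,w+.01,.25); pts=[]
    for a in np.linspace(.08,.92,n):
        s=(p+a*(q-p)+o[:,None]*nn).astype(np.float32)
        v=cv2.remap(chan.astype(np.float32),s[None,:,0],s[None,:,1],cv2.INTER_LINEAR)[0]; pts.append(s[np.abs(np.gradient(v)).argmax()])
    return np.array(pts)
def rep(n,pts,z):
    v=cv2.fitLine(cast(c,pts,z)[:,:2].astype(np.float32),cv2.DIST_HUBER,0,.01,.01).ravel(); print(n,(np.degrees(np.arctan2(v[1],v[0]))+45)%90-45)
rep('board outer',edge((380,2),(152,243),hsv[...,1]),.052)
rep('plate edge',edge((295,160),(363,235),hsv[...,1]),.02)
rep('leg inner',edge((319,128),(296,152),hsv[...,1]),.046)
rep('leg/board',edge((302,117),(196,233),hsv[...,1]),.046)
```

```text
t 11.375 box-axes pos [0.5701 0.0482 0.0878] F [-6.6179 -4.9652  1.0312] M [-1.1927  1.3073  0.2673] yaw 14.615261332198529 tilt [ 0.0005 -0.0018]
per 1mm x [ 0.0024 -0.0024  0.    ] y [-0.0024 -0.0024 -0.    ] z [ 0.      0.     -0.0033]
board outer 14.638687
plate edge 14.410515
leg inner 14.640709
leg/board 14.776047
```

Emit:
play_rows(
  deltas=[
    {"dx":0,"dy":0,"dz":0,"ax":0,"ay":0,"az":0,"hand":-1},
    {"dx":0,"dy":0,"dz":0,"ax":0,"ay":0,"az":0,"hand":-1},
    {"dx":0,"dy":0,"dz":0,"ax":0,"ay":0,"az":0,"hand":-1},
    {"dx":0,"dy":0,"dz":0,"ax":0,"ay":0,"az":0,"hand":-1},
    {"dx":0,"dy":0,"dz":0,"ax":0,"ay":0,"az":0,"hand":-1},
    {"dx":0,"dy":0,"dz":0,"ax":0,"ay":0,"az":0,"hand":-1},
    {"dx":0,"dy":0,"dz":0,"ax":0,"ay":0,"az":0,"hand":-1},
    {"dx":0,"dy":0,"dz":0,"ax":0,"ay":0,"az":0,"hand":-1},
    {"dx":0,"dy":0,"dz":0,"ax":0,"ay":0,"az":0,"hand":-1},
    {"dx":0,"dy":0,"dz":0,"ax":0,"ay":0,"az":0,"hand":-1},
  ],
)

```text
time_s: 12.62
ee_pos: [0.5394, 0.1909, 0.0878]
tool_rot: [[0.863, -0.506, 0.0], [-0.506, -0.863, -0.002], [0.001, 0.001, -1.0]]
force: [-4.3, -6.0, 0.5]
grip_width: 0.251
gripper_force: 60.1
```

```bash
python3 -c "
from h import *
st()"
```

```text
t 12.625 box-axes pos [0.5701 0.0482 0.0878] F [-5.684  -4.6658  0.5334] M [-1.2771  1.3873  0.2262] yaw 14.62064115127015 tilt [ 0.0004 -0.0018]
per 1mm x [ 0.0024 -0.0024 -0.    ] y [-0.0024 -0.0024 -0.    ] z [ 0.      0.     -0.0033]
```

Held for over 2.5 s with both forces about 5 N and angles agreeing within 0.25°. Backing off and lifting.

Emit:
play_rows(
  deltas=[
    {"dx":0,"dy":0.01,"dz":0,"ax":0,"ay":0,"az":0,"hand":-1},
    {"dx":0,"dy":0.03,"dz":0,"ax":0,"ay":0,"az":0,"hand":-1},
    {"dx":0,"dy":0.06,"dz":0,"ax":0,"ay":0,"az":0,"hand":-1},
    {"dx":0,"dy":0.06,"dz":-0.05,"ax":0,"ay":0,"az":0,"hand":-1},
    {"dx":0,"dy":0.06,"dz":-0.15,"ax":0,"ay":0,"az":0,"hand":-1},
    {"dx":0,"dy":0.06,"dz":-0.27,"ax":0,"ay":0,"az":0,"hand":-1},
    {"dx":0,"dy":0.06,"dz":-0.38,"ax":0,"ay":0,"az":0,"hand":-1},
    {"dx":0,"dy":0.06,"dz":-0.42,"ax":0,"ay":0,"az":0,"hand":-1},
    {"dx":0,"dy":0.06,"dz":-0.42,"ax":0,"ay":0,"az":0,"hand":-1},
  ],
)

```text
time_s: 13.75
ee_pos: [0.5316, 0.177, 0.2151]
tool_rot: [[0.863, -0.505, 0.006], [-0.505, -0.863, 0.002], [0.004, -0.005, -1.0]]
force: [-0.2, 0.4, -2.9]
grip_width: 0.248
gripper_force: 59.7
```

Run:
```python
from h import *
goto([.549,-.193,.21],-124)
```

```text
pos [0.5316 0.177  0.2151] yaw -120.36079776086841 t 13.75
d [0.6734 1.035  0.0153] a [-0.0062 -0.0055  0.0809]
```

Emit:
play_rows(
  deltas=[
    {"dx":0.06,"dy":0.09,"dz":0,"ax":0,"ay":0,"az":0.01,"hand":-1},
    {"dx":0.13,"dy":0.2,"dz":0,"ax":0,"ay":0,"az":0.02,"hand":-1},
    {"dx":0.2,"dy":0.31,"dz":0,"ax":0,"ay":0,"az":0.03,"hand":-1},
    {"dx":0.28,"dy":0.43,"dz":0,"ax":0,"ay":0,"az":0.04,"hand":-1},
    {"dx":0.36,"dy":0.55,"dz":0,"ax":0,"ay":0,"az":0.05,"hand":-1},
    {"dx":0.44,"dy":0.67,"dz":0,"ax":0,"ay":0,"az":0.06,"hand":-1},
    {"dx":0.52,"dy":0.8,"dz":0,"ax":0,"ay":0,"az":0.07,"hand":-1},
    {"dx":0.6,"dy":0.92,"dz":0,"ax":0,"ay":0,"az":0.08,"hand":-1},
    {"dx":0.65,"dy":0.99,"dz":0,"ax":0,"ay":0,"az":0.08,"hand":-1},
    {"dx":0.65,"dy":0.99,"dz":0,"ax":0,"ay":0,"az":0.08,"hand":-1},
  ],
)

```text
time_s: 15.0
ee_pos: [0.5482, -0.1807, 0.2121]
tool_rot: [[0.827, -0.562, 0.001], [-0.562, -0.827, 0.001], [0.001, -0.001, -1.0]]
force: [1.0, 0.5, -2.5]
grip_width: 0.252
gripper_force: 59.7
```

Run:
```python
from h import *
goto([.549,-.193,.082],-124)
```

```text
pos [ 0.5482 -0.1807  0.2121] yaw -124.21823506586657 t 15.0
d [0.0251 0.0329 0.4335] a [-0.0015 -0.0008 -0.0049]
```

Emit:
play_rows(
  deltas=[
    {"dx":0.025,"dy":0.033,"dz":0.1,"ax":0,"ay":0,"az":0,"hand":-1},
    {"dx":0.025,"dy":0.033,"dz":0.2,"ax":0,"ay":0,"az":0,"hand":-1},
    {"dx":0.025,"dy":0.033,"dz":0.3,"ax":0,"ay":0,"az":0,"hand":-1},
    {"dx":0.025,"dy":0.033,"dz":0.38,"ax":0,"ay":0,"az":0,"hand":-1},
    {"dx":0.025,"dy":0.033,"dz":0.42,"ax":0,"ay":0,"az":0,"hand":-1},
    {"dx":0.025,"dy":0.033,"dz":0.43,"ax":0,"ay":0,"az":0,"hand":-1},
    {"dx":0.025,"dy":0.033,"dz":0.43,"ax":0,"ay":0,"az":0,"hand":-1},
    {"dx":0.025,"dy":0.033,"dz":0.43,"ax":0,"ay":0,"az":0,"hand":-1},
  ],
)

```text
time_s: 16.0
ee_pos: [0.5513, -0.1904, 0.0859]
tool_rot: [[0.829, -0.559, 0.006], [-0.559, -0.829, 0.001], [0.005, -0.004, -1.0]]
force: [1.3, -0.4, -3.1]
grip_width: 0.25
gripper_force: 59.6
```

Run:
```python
from h import *
goto([.549,-.193,.0775],-124);print(manip.observe()['force'])
```

```text
pos [ 0.5513 -0.1904  0.0859] yaw -123.95673994488898 t 16.0
d [-0.0017  0.0115  0.028 ] a [-0.0049 -0.0059  0.001 ]
[ 1.2809 -0.4358 -3.0627]
```

Emit:
play_rows(
  deltas=[
    {"dx":0,"dy":0.005,"dz":0.008,"ax":-0.005,"ay":-0.005,"az":0,"hand":-1},
    {"dx":0,"dy":0.01,"dz":0.016,"ax":-0.005,"ay":-0.005,"az":0,"hand":-1},
    {"dx":0,"dy":0.01,"dz":0.023,"ax":-0.005,"ay":-0.005,"az":0,"hand":-1},
    {"dx":0,"dy":0.01,"dz":0.023,"ax":-0.005,"ay":-0.005,"az":0,"hand":-1},
    {"dx":0,"dy":0.01,"dz":0.023,"ax":-0.005,"ay":-0.005,"az":0,"hand":-1},
  ],
)

```text
time_s: 16.62
ee_pos: [0.5491, -0.1927, 0.078]
tool_rot: [[0.829, -0.559, -0.001], [-0.559, -0.829, 0.0], [-0.001, 0.001, -1.0]]
force: [0.1, 0.1, -2.3]
grip_width: 0.247
gripper_force: 59.6
```

Emit:
play_rows(
  deltas=[
    {"dx":0,"dy":0,"dz":0.002,"ax":0,"ay":0,"az":0,"hand":-1},
    {"dx":0,"dy":0,"dz":0.004,"ax":0,"ay":0,"az":0,"hand":-1},
    {"dx":0,"dy":0,"dz":0.004,"ax":0,"ay":0,"az":0,"hand":-1},
  ],
)

```text
time_s: 17.0
ee_pos: [0.5491, -0.1927, 0.0775]
tool_rot: [[0.829, -0.559, -0.001], [-0.559, -0.829, -0.0], [-0.001, 0.001, -1.0]]
force: [-2.2, 1.0, 5.6]
grip_width: 0.248
gripper_force: 60.7
```

Contact felt on the mat at Fz +5.6 N. Releasing by opening the fingers, then rising.

Emit:
play_rows(
  deltas=[
    {"dx":0,"dy":0,"dz":-0.001,"ax":0,"ay":0,"az":0,"hand":-0.4},
    {"dx":0,"dy":0,"dz":-0.001,"ax":0,"ay":0,"az":0,"hand":0.2},
    {"dx":0,"dy":0,"dz":-0.001,"ax":0,"ay":0,"az":0,"hand":1},
    {"dx":0,"dy":0,"dz":-0.001,"ax":0,"ay":0,"az":0,"hand":1},
    {"dx":0,"dy":0,"dz":-0.001,"ax":0,"ay":0,"az":0,"hand":1},
    {"dx":0,"dy":0,"dz":-0.001,"ax":0,"ay":0,"az":0,"hand":1},
    {"dx":0,"dy":0,"dz":-0.1,"ax":0,"ay":0,"az":0,"hand":1},
    {"dx":0,"dy":0,"dz":-0.25,"ax":0,"ay":0,"az":0,"hand":1},
    {"dx":0,"dy":0,"dz":-0.45,"ax":0,"ay":0,"az":0,"hand":1},
    {"dx":0,"dy":0,"dz":-0.6,"ax":0,"ay":0,"az":0,"hand":1},
  ],
)

```text
time_s: 18.25
ee_pos: [0.5496, -0.1929, 0.2595]
tool_rot: [[0.829, -0.559, 0.001], [-0.559, -0.829, -0.001], [0.001, -0.0, -1.0]]
force: [0.2, -0.1, -0.6]
grip_width: 1.0
gripper_force: 0.0
```

Emit:
play_rows(
  deltas=[
    {"dx":0,"dy":0,"dz":0,"ax":0,"ay":0,"az":0,"hand":1},
    {"dx":0,"dy":0,"dz":0,"ax":0,"ay":0,"az":0,"hand":1},
  ],
)

```text
time_s: 18.5
ee_pos: [0.5487, -0.1926, 0.2562]
tool_rot: [[0.829, -0.559, -0.002], [-0.559, -0.829, 0.0], [-0.002, 0.001, -1.0]]
force: [-0.1, -0.1, 0.2]
grip_width: 1.005
gripper_force: 0.0
```

Run:
```python
from h import *
c=manip.calibration('wrist'); im=manip.camera('wrist'); cv2.imwrite('pics/w4.png',im)
print(manip.observe()['ee_pos'], proj(c,[[.549,-.193,.004],[.549,-.193,.092]]))
```

```text
[ 0.5484 -0.1925  0.2555] [[285.1408 172.3537]
 [285.3047 190.9352]]
```

View pics/w4.png

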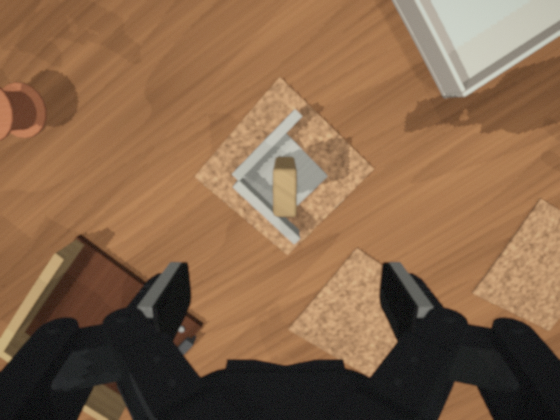

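The square stands upright on the mat, with its grip top at (285,192) close to the predicted mat centre. The gripper is clear and the spool and dish have not moved. Handing in.

```bash
python3 -c "
from bench import manip
print(manip.job_done())"
```

```text
the job is handed in; nothing more can be done
None
```

I pressed the square into the box corner for over 2.5 s at roughly 5 N on each board, then stood it back near the middle of the cork mat and released it, and handed the job in; no verdict came back.

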